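# Return the hand tools to their foam cut-outs in the tool tray

### The arm

A 6-joint arm with a two-finger parallel gripper is mounted at the origin on a cart in front of the work surface, level with it; the furniture and walls round the work are solid. World frame = base frame: x ahead of the robot, y to its left, z up, the work surface at z = 0. Lengths are in m, angles in rad, forces in N, time in s.
With the tool pointing down it reaches from about 0.275 to 1 m from the base axis. Payload 8.4 kg.
Tool frame: the origin (TCP) lies on the centre line of the jaws, within the pads' length; the fingertips stand 17 mm ahead of it and the grasp point (between the pads) lies 2 mm behind it (bot.tcp_to_tips is the z of the fingertips in the tool frame, in m); z points along the fingers, y is the line along which they close (so a half turn about z gives the same grasp; the last joint's range is limited). The gripper opens to 85 mm and grips with 20 to 120 N. Pads are 22 mm wide; open, the fingers measure 114 mm over their backs; the gripper's body (76 mm by 85 mm) begins 54 mm behind the grasp point. The pads swing forward as they close: fully open they stand 13 mm farther back than shut.
Start: joints at [1.169, 0.353, 1.633, -0, 1.155, -0.002], TCP at [0.243, 0.576, 0.208] pointing down, gripper open.
Joint ranges: [-2.63, 2.63], [-0.92, 2.1], [0.06, 2.66], [-1.3, 4.44], [0, 2.69], [-3.02, 3.02]. Speed limits (rad/s): [2.22, 2.22, 2.79, 3.14, 3.14, 3.14].

### API

Orientations are given as a unit quaternion [x, y, z, w].
In Python, from workcell import bot, hand, kinematics, get_obs, vision, hand_in gives the robot as it stands. The module is installed in compiled form; this text tells all that it offers. Calls block until the motion is done:
- bot.reach(position, orientation): joint-space move of the TCP to a pose.
- bot.servo_line(position, ori=None, velocity=0.15): straight line of the TCP; ori=None keeps the orientation; velocity is the mean speed in m/s.
- bot.goto_joints(angles): joint-space move.
- hand.move_gripper(opening, strength=None): finger opening in m; strength is the grip in N (None keeps the last); returns when the fingers have stopped.
- bot.dwell(seconds).
- kinematics.solve_ik(position, orientation): joint angles nearest the present ones, or None.
- get_obs(): the state.
- vision.read_camera(name): name is "side" or "top" or "wrist"; returns a dict with "frame" (480x640x3 uint8, red, green, blue), "intrinsics" (3x3 intrinsics, pixels), "view" (4x4, takes a point from world to camera coordinates). Camera axes: x right, y down, z forward; pixel columns grow to the right and rows downward; lengths in m; the calibration is good to about 2 mm. A picture is of the moment at which its call begins. There is no depth.
A pose or a line that the arm cannot do raises bot.IKError and nothing moves.
- hand_in(): hands the job in; it is judged then, once.
The state is a dict: "time_s": time; "joint_pos": joint angles; "joint_vel": joint speeds; "joint_efforts": joint torques, N m; "position": TCP position; "orientation": TCP orientation; "wrist_force": force on the tool from outside, world axes, zero at the start; "ft_torque": the same for the moment, N m; "gripper_width": finger opening in m; "grip_force": force on a finger pad.
Only numpy, scipy, OpenCV 4.12 (cv2) and the standard library are available. Lean on these libraries where they do the work, as an engineer would, in place of code of your own. Each camera call takes 0.05 s, during which the arm holds its last target. There are 200 camera calls.

### The job

Clear the hand tools off the bench at the end of the job: put the long-nose pliers, the side cutters, the long slim screwdriver and the short stout screwdriver back in the tool tray, each lying flat and fully down in the foam cut-out of its own shape, working end where the cut-out narrows. Leave the solder spool and the flux bottle standing where they are.

Things in the scene. Friction and masses are not known exactly. Their poses are not given: they have to be found in the camera images.
- long_nose: Long-nose pliers lying flat: slim jaws, two nearly parallel sleeved handles; 173 mm long, 45 mm over the handles, 12 mm thick, 0.1 kg. Origin: middle of its outline, at the underside; its -y points to the working end, +y to the handle end, z up. Grip from above across both handles at y +20 mm, 43 mm wide there; they do not pivot.
- side_cutters: Side cutters lying flat: stubby head, two spreading handles; 142 mm long, 55 mm over the handle ends, 12 mm thick, 0.1 kg. Origin: middle of its outline, at the underside; its -y points to the working end, +y to the handle end, z up. Grip from above across both handles at y +12 mm, 44 mm wide there; they do not pivot.
- long_driver: Long slim screwdriver lying: 176 mm long, handle 24 mm thick, thin blade, 0.06 kg; does not roll. Origin: middle of its outline, at the underside; its -y points to the working end, +y to the handle end, z up. Handle from y +3 to +86 mm (22 mm wide to the grip), blade from y +2 to -88 mm at 12 mm height. Grip across the handle at y +35 mm.
- short_driver: Short stout screwdriver lying: 126 mm long, handle 32 mm thick, short blade, 0.07 kg; does not roll. Origin: middle of its outline, at the underside; its -y points to the working end, +y to the handle end, z up. Handle from y -12 to +61 mm (28 mm wide to the grip), blade from y -13 to -63 mm at 16 mm height. Grip across the handle at y +22 mm.
- foam_long_nose: Charcoal foam module, yellow-floored cut-out for the long-nose pliers, tongue between handles. Fixed, 215 (x) by 80 mm, in a tray 17 mm high. Origin: centre of underside, 2 mm over bench; z up, +x to cut-out's tip end. Cut-out floor z 8, foam top z 20; 7 mm room round the tool. Floor-deep finger channel, 52 wide, crosses all modules at x -27. Tool seated: origin x -7, y 0, z 8, its -y along +x.
- foam_side_cutters: Charcoal foam module, yellow-floored cut-out for the side cutters, tongue between handles. Fixed, 215 (x) by 80 mm, in a tray 17 mm high. Origin: centre of underside, 2 mm over bench; z up, +x to cut-out's tip end. Cut-out floor z 8, foam top z 20; 7 mm room round the tool. Floor-deep finger channel, 52 wide, crosses all modules at x -27. Tool seated: origin x -15, y 0, z 8, its -y along +x.
- foam_long_driver: Charcoal foam module, yellow-floored cut-out for the long slim driver. Fixed, 215 (x) by 80 mm, in a tray 17 mm high. Origin: centre of underside, 2 mm over bench; z up, +x to cut-out's tip end. Cut-out floor z 8, foam top z 20; 7 mm room round the tool. Floor-deep finger channel, 52 wide, crosses all modules at x -27. Tool seated: origin x 8, y 0, z 8, its -y along +x.
- foam_short_driver: Charcoal foam module, yellow-floored cut-out for the short stout driver. Fixed, 215 (x) by 80 mm, in a tray 17 mm high. Origin: centre of underside, 2 mm over bench; z up, +x to cut-out's tip end. Cut-out floor z 8, foam top z 20; 7 mm room round the tool. Floor-deep finger channel, 52 wide, crosses all modules at x -27. Tool seated: origin x -5, y 0, z 8, its -y along +x.
- solder_spool: Bystander: a spool of solder standing on its flange near the tray, 58 mm across, 73 mm high. Origin: centre of its underside.
- flux_bottle: Bystander: a small bottle with a brush cap standing near the tray, 34 mm across, 84 mm high. Origin: centre of its underside.

How it is judged:
By the outcome, as a careful person would: the job done as asked, in the order asked, and still so for the second after the job is handed in, with the robot touching nothing.
It also fails if it takes over 102 s, if anything falls off the work surface, if the arm or the gripper's body presses on something with over 40 N, if the wrist force passes 120 N, or if a joint passes its speed limit or range.

## Working session

There is one attempt and no reset: what is moved stays moved. The work goes in short steps, each a Python script; the robot and the scene stay as the last script left them, time stands still between calls to the robot, and variables do not carry over. Pictures are saved under pics/ and viewed, at most 14 in all, crops included, and the job is handed in when it is done.

```bash
mkdir -p pics; cat > h.py <<'E'
from workcell import bot, hand, kinematics, get_obs, vision, hand_in
import numpy as np, cv2
def snap(n,f):
    c=vision.read_camera(n); cv2.imwrite(f,c["frame"][:,:,::-1]); np.savez(f+".npz",K=c["intrinsics"],V=c["view"]); return c
def px2w(f,uv,z):
    d=np.load(f+".npz");K,V=d["K"],d["V"]
    r=np.linalg.inv(K)@np.array([uv[0],uv[1],1.]); R=V[:3,:3];o=-R.T@V[:3,3]; r=R.T@r
    return o+r*(z-o[2])/r[2]
def w2px(f,p):
    d=np.load(f+".npz");K,V=d["K"],d["V"]; c=V[:3,:3]@np.array(p)+V[:3,3]; q=K@c; return q[:2]/q[2]
E
python3 - <<'E'
from h import *
snap("top","pics/top.png"); snap("side","pics/side.png")
o=get_obs(); print(o["time_s"],o["orientation"],bot.tcp_to_tips)
for n in("top","side"):
    d=np.load(f"pics/{n}.png.npz");V=d["V"];print(n,d["K"][0,0],-V[:3,:3].T@V[:3,3],V[:3,:3].round(2).tolist())
E
```

```text
0.1 [ 1.98577805e-01  9.80084903e-01 -6.45930098e-04 -1.44599735e-04] 0.017
top 438.6523465438992 [ 0.41011351 -0.00470635  0.92101544] [[0.01, -1.0, 0.0], [-0.98, -0.01, -0.19], [0.19, -0.0, -0.98]]
side 507.4213583281414 [ 0.18060686 -0.88187654  0.85749579] [[0.91, -0.42, -0.01], [-0.28, -0.58, -0.77], [0.32, 0.7, -0.64]]
```

View pics/top.png

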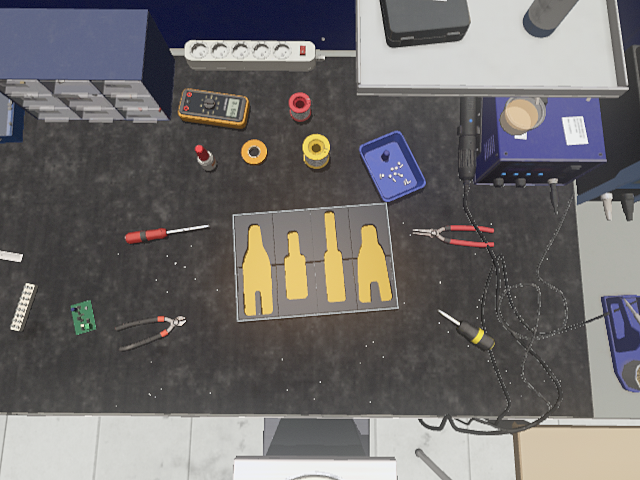

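View pics/side.png

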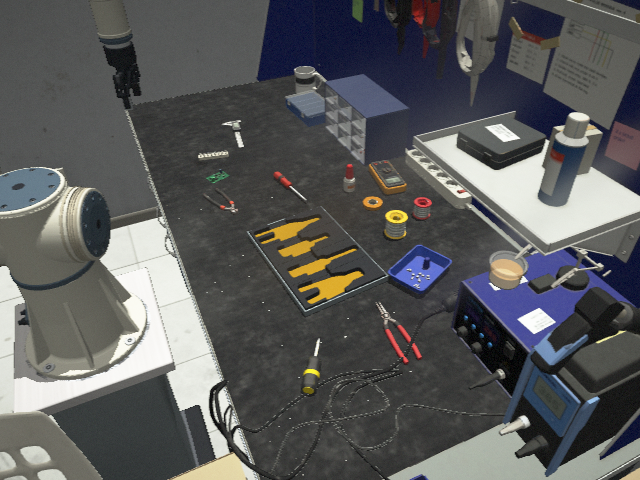

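The top view shows the long driver at (125-210,236), side cutters at (117-186,333), long-nose pliers at (413-494,236) and short driver at (440-495,328). The tray modules, left to right, are long-nose, short driver, long driver and side cutters, with the tips up (+x). Next I'll look at enlarged crops.

```bash
python3 - <<'E'
import cv2
im=cv2.imread("pics/top.png")
def crop(x0,y0,w,h,s,f,src=im):
    c=cv2.resize(src[y0:y0+h,x0:x0+w],None,fx=s,fy=s,interpolation=cv2.INTER_CUBIC)
    for x in range((x0+19)//20*20,x0+w,20): cv2.line(c,((x-x0)*s,0),((x-x0)*s,6),(0,255,0),1);cv2.putText(c,str(x),((x-x0)*s,16),0,.35,(0,255,0))
    for y in range((y0+19)//20*20,y0+h,20): cv2.line(c,(0,(y-y0)*s),(6,(y-y0)*s),(0,255,0),1);cv2.putText(c,str(y),(8,(y-y0)*s+4),0,.35,(0,255,0))
    cv2.imwrite(f,c)
crop(400,210,110,145,4,"pics/r.png")
crop(110,215,115,145,4,"pics/l.png")
crop(225,195,185,135,4,"pics/t.png")
E
```

```text
(no output)
```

View pics/r.png

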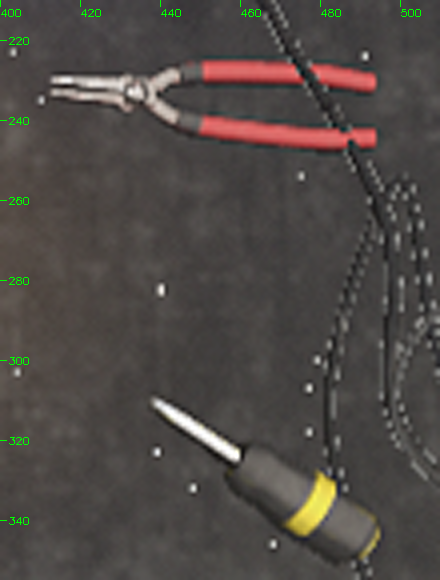

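View pics/l.png

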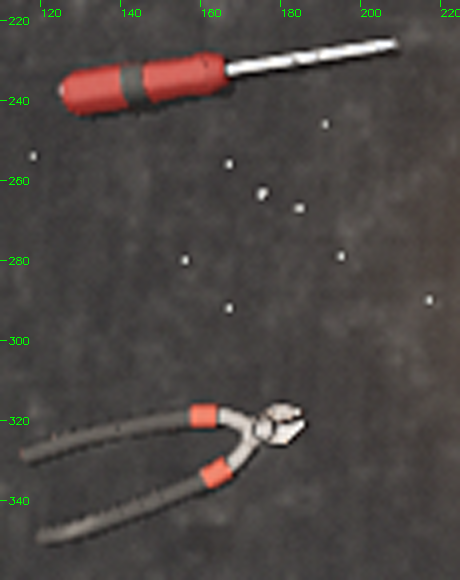

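View pics/t.png

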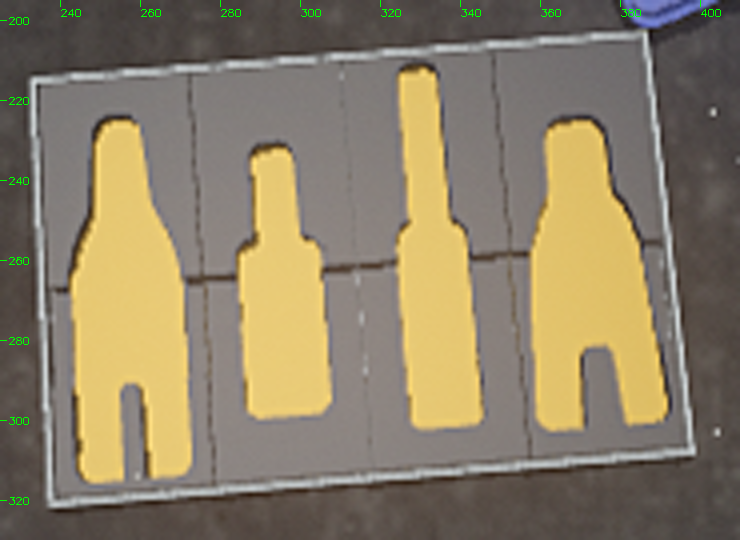

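The crops show these pixel positions:
- **Long-nose:** tip (412,231), handle ends (493.5,230) and (493.5,244.5).
- **Short driver:** tip (438,310), butt (489,346).
- **Long driver:** tip (206,226), butt (125.5,238).
- **Side cutters:** tip (185,319), handle ends (115,328.5) and (119,349).
- **Tray rim corners:** (233,214.5), (386,204), (397.5,308), (237.5,321).

A cable passes close to the long-nose handle ends.

```bash
python3 - <<'E'
from h import *
np.set_printoptions(precision=4,suppress=True)
f="pics/top.png"; P=lambda u,v,z:px2w(f,(u,v),z)[:2]
c=np.array([P(233,214.5,.017),P(386,204,.017),P(397.5,308,.017),P(237.5,321,.017)])
print(c,[np.linalg.norm(c[i]-c[(i+1)%4]) for i in range(4)])
ex=(c[0]+c[1]-c[2]-c[3]);ey=(c[0]+c[3]-c[1]-c[2]);print("tray",c.mean(0),np.degrees(np.arctan2(ex[1],ex[0])),np.degrees(np.arctan2(-ey[0],ey[1])))
for n,t,h,zt,zh in[("long_nose",(412,231),(493.8,237.2),.006,.006),("side",(185.5,319),(117,338.8),.006,.006),
  ("longd",(206.5,225.8),(125.5,238),.012,.012),("shortd",(437.8,310),(490,346.5),.016,.016)]:
    a,b=P(*t,zt),P(*h,zh);d=a-b;print(n,"mid",(a+b)/2,"len",np.linalg.norm(d),"dirdeg",np.degrees(np.arctan2(d[1],d[0])))
# side view check of cable
for p in[(0.5,0,.0)]: print(w2px("pics/side.png",p),w2px(f,p))
# cutout tip centers on floor z=.010 / bottom edges at foam top
for n,u in[("LN",[(251,225.5),(254,315)]),("SD",[(291,232.5),(296,299)]),("LD",[(326.5,213),(336,301.5)]),("SC",[(366,226),(376,300.5)])]:
    a,b=P(*u[0],.016),P(*u[1],.010);print(n,a,b,np.linalg.norm(a-b))
E
```

```text
[[ 0.6368  0.1783]
 [ 0.6627 -0.1468]
 [ 0.4434 -0.1657]
 [ 0.4149  0.1592]] [np.float64(0.32608878489742144), np.float64(0.22006176170892802), np.float64(0.3261730018469451), np.float64(0.2227329191102952)]
tray [0.5394 0.0062] 4.928152186963824 4.786073225431398
long_nose mid [ 0.6006 -0.2898] len 0.17438712563427045 dirdeg 86.04605495470113
side mid [0.3978 0.3361] len 0.14236665688073935 dirdeg -73.41112019663206
longd mid [0.599  0.3189] len 0.1713183980181437 dirdeg -80.66482971947156
shortd mid [ 0.4042 -0.2991] len 0.12466447693875951 dirdeg 54.877036997669244
[300.2154 263.7134] [316.5261 280.4389]
LN [0.6135 0.1394] [0.4272 0.1272] 0.1866067163850709
SD [0.5991 0.0546] [0.4604 0.0419] 0.13923543917212158
LD [ 0.642 -0.02 ] [ 0.4559 -0.0406] 0.18723535947378095
SC [ 0.6144 -0.1036] [ 0.4586 -0.123 ] 0.1570157841853101
```

```bash
cat >> h.py <<'E'
from scipy.spatial.transform import Rotation as Rot
TY=np.radians(4.86); TC=np.array([.5394,.0062])
# tool: tip px, butt px, z, grip offset toward handle, seat x, module y, width, tool grasp z
T={"LN":((412.3,230.9),(494,237.3),.006,.020,-.007,.12,.043),
   "SC":((185.7,319),(117.7,339.2),.006,.012,-.015,-.12,.044),
   "LD":((209,225.8),(125,238),.012,.035,.008,-.04,.022),
   "SD":((438,310),(491.3,346),.016,.022,-.005,.04,.028)}
def quat(a):
    y=np.array([np.cos(a),np.sin(a),0]);z=np.array([0,0,-1.]);return Rot.from_matrix(np.c_[np.cross(y,z),y,z]).as_quat()
def pose(n):
    t,b,z,g,sx,my,w=T[n]; a,b=px2w("pics/top.png",t,z)[:2],px2w("pics/top.png",b,z)[:2]; d=(a-b)/np.linalg.norm(a-b)
    return (a+b)/2,np.linalg.norm(a-b),np.arctan2(d[1],d[0])
def target(n):
    t,b,z,g,sx,my,w=T[n]; c,s=np.cos(TY),np.sin(TY)
    return TC+np.array([[c,-s],[s,c]])@np.array([sx-g,my])
def grip(n):
    m,l,d=pose(n); return m-T[n][3]*np.array([np.cos(d),np.sin(d)]),d
E
python3 - <<'E'
from h import *
np.set_printoptions(precision=3,suppress=True)
f="pics/top.png"
for n in T:
    m,l,d=pose(n);p,_=grip(n);q=target(n);print(n,m,l,np.degrees(d),p,q)
    for k in(1,-1):
        print("  ",[kinematics.solve_ik([*x,z],quat(a+k*np.pi/2)) for x,a in((p,d),(q,TY)) for z in(.02,.15)][::2])
for n,t,b in[("LN",254.7,258.7),("SD",293,297.3),("LD",329.4,336.7),("SC",368.9,375.5)]:
    v={"LN":(225.5,315),"SD":(232.5,299),"LD":(213,301.5),"SC":(226,300.5)}[n]
    a,c=px2w(f,(t,v[0]),.016)[:2],px2w(f,(b,v[1]),.010)[:2]
    R=np.array([[np.cos(TY),np.sin(TY)],[-np.sin(TY),np.cos(TY)]]);print(n,(R@(a-TC))*1e3,(R@(c-TC))*1e3)
im=cv2.imread("pics/side.png");x0,y0=340,270;s=4;cc=cv2.resize(im[y0:y0+130,x0:x0+190],None,fx=s,fy=s,interpolation=2)
for u in((475,225),(485,242),(470,215)):
    for z,col in((0.0,(0,255,0)),(.05,(0,255,255)),(.15,(255,255,0))):
        q=(w2px("pics/side.png",px2w(f,u,z))-[x0,y0])*s;cv2.circle(cc,tuple(int(i) for i in q),4,col,1)
cv2.imwrite("pics/sc.png",cc)
E
```

```text
LN [ 0.601 -0.29 ] 0.1741828502618449 85.89719048886076 [ 0.599 -0.31 ] [0.502 0.123]
   [array([-0.48 ,  0.635,  1.643, -0.   ,  0.864,  2.733]), array([ 0.238,  0.453,  2.001, -0.   ,  0.688, -1.417])]
   [array([-0.48 ,  0.635,  1.643, -0.   ,  0.864, -0.408]), array([ 0.238,  0.453,  2.001, -0.   ,  0.688,  1.724])]
SC [0.397 0.335] 0.14155501936769255 -72.98108162287366 [0.394 0.347] [ 0.523 -0.116]
   [array([ 0.719,  0.461,  1.985, -0.   ,  0.695,  0.422]), array([-0.221,  0.473,  1.962, -0.   ,  0.706, -1.876])]
   [array([ 0.719,  0.461,  1.985, -0.   ,  0.695, -2.72 ]), array([-0.221,  0.473,  1.962, -0.   ,  0.706,  1.265])]
LD [0.599 0.317] 0.17759348397206004 -80.97981532058252 [0.594 0.351] [ 0.516 -0.036]
   [array([ 0.532,  0.653,  1.606, -0.   ,  0.882,  0.375]), array([-0.072,  0.453,  2.001, -0.   ,  0.688, -1.728])]
   [array([ 0.532,  0.653,  1.606, -0.   ,  0.882, -2.767]), array([-0.072,  0.453,  2.001, -0.   ,  0.688,  1.414])]
SD [ 0.405 -0.301] 0.1259696684143303 55.84225559453064 [ 0.392 -0.319] [0.509 0.044]
   [None, array([ 0.083,  0.446,  2.014, -0.   ,  0.681, -1.573])]
   [array([-0.685,  0.44 ,  2.026, -0.   ,  0.676, -0.089]), array([ 0.083,  0.446,  2.014, -0.   ,  0.681,  1.569])]
LN [ 84.478 118.668] [-102.239  120.522]
SD [63.231 38.998] [-75.886  39.593]
LD [ 99.589 -40.914] [-87.228 -40.957]
SC [  65.003 -121.913] [ -91.347 -120.885]
```

View pics/sc.png

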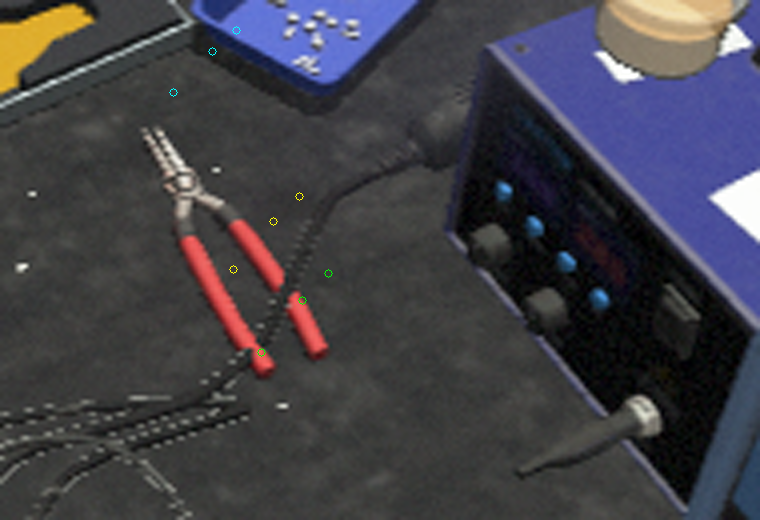

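The side crop shows the cable resting over the rear ends of the long-nose handles, at about z 0–15 mm. I'll grip a little further forward (y +13) and pull the pliers out lengthwise before lifting.

```bash
sed -i 's/.006,.020,-.007/.006,.013,-.007/' h.py; python3 - <<'E'
from h import *
n="LN";p,d=grip(n);q=quat(d-np.pi/2)
hand.move_gripper(.054,40)
bot.reach([*p,.15],q); bot.servo_line([*p,.04],velocity=.15)
f0=get_obs()["wrist_force"]
for z in(.026,.022,.019,.017,.015):
    bot.servo_line([*p,z],velocity=.04); o=get_obs(); f=(o["wrist_force"]-f0); print(z,o["position"].round(4) if hasattr(o["position"],"round") else o["position"],np.round(f,1))
    if abs(f[2])>4: break
    if z<=.017: break
print(get_obs()["time_s"]); snap("wrist","pics/w1.png")
E
```

```text
0.026 [ 0.5995 -0.3032  0.0258] [ 0.6 -0.1 -0.2]
0.022 [ 0.5995 -0.3032  0.0217] [ 1.  -0.7 -0.8]
0.019 [ 0.5995 -0.3032  0.0188] [ 1.   0.1 -0.7]
0.017 [ 0.5996 -0.3032  0.0169] [-0.6 -0.5 -0.6]
5.9667
```

View pics/w1.png

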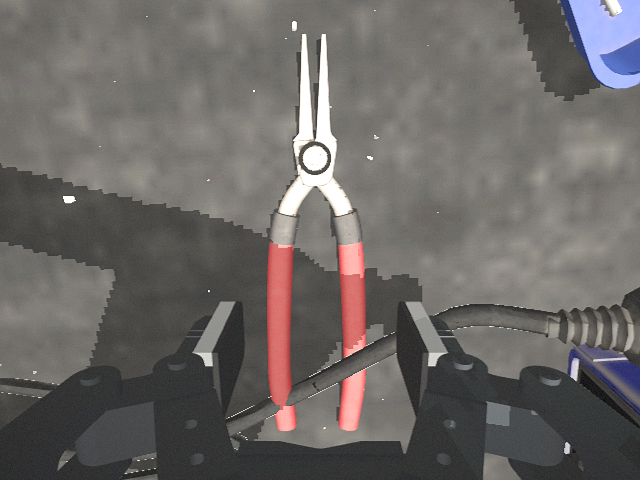

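The wrist view shows the handles centred between the pads (handle mid u≈317, pad mid 320) and aligned to within 1°. The cable lies behind the right pad and no force shows. I'll close and slide the pliers out.

```bash
python3 - <<'E'
from h import *
n="LN";p,d=grip(n);q=quat(d-np.pi/2)
w=hand.move_gripper(.03,40);o=get_obs();print(o["gripper_width"],o["grip_force"],o["wrist_force"])
f0=o["wrist_force"];u=np.array([np.cos(d),np.sin(d)])
for s,z in((0,.019),(.03,.020),(.06,.05)):
    bot.servo_line([*(p+s*u),z],velocity=.08);o=get_obs();print(o["gripper_width"],o["grip_force"],np.round(o["wrist_force"]-f0,1))
bot.servo_line([*(p+.07*u),.12]);print(get_obs()["time_s"])
snap("wrist","pics/w2.png")
E
```

```text
0.029848867307534544 0.0 [-0.77902392  0.53000519 -1.01981995]
0.03011777023698051 0.0 [ 1.  -0.4  1.3]
0.029680241230652937 0.0 [ 0.5 -0.7  0.6]
0.03006622951492867 0.0 [ 1.2 -0.5  0.6]
8.4583
```

View pics/w2.png

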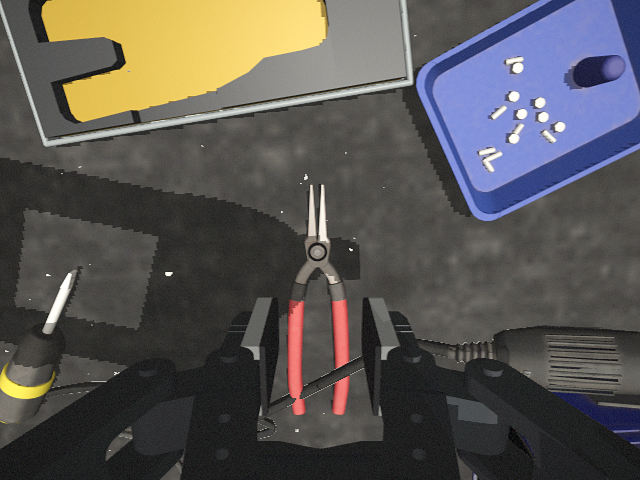

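The gripper closed to 30 mm above the pliers, so the fingertips are higher than I assumed. I'll compare the projected tip geometry with the wrist picture.

```bash
python3 - <<'E'
from h import *
np.set_printoptions(precision=3,suppress=True)
o=get_obs();R=Rot.from_quat(o["orientation"]).as_matrix();p=np.array(o["position"]);print(p,o["gripper_width"])
f="pics/w2.png";d=np.load(f+".npz");V=d["V"];print(d["K"][0,0],R.T@(-V[:3,:3].T@V[:3,3]-p))
for z in(-.03,-.015,-.002,.01,.017):
    print(z,[w2px(f,p+R@np.array([x,y,z])) for y in(-.015,.015) for x in(-.011,.011)])
# pliers in w2
for uv in((316,185),(292,300),(347,300),(298,415),(340,415)): print(uv,px2w(f,uv,.006))
P,D=pose("LN");print(P,np.degrees(D))
E
```

```text
[ 0.604 -0.233  0.119] 0.02996170913076629
432.0588460267594 [ 0.071  0.    -0.165]
-0.03 [array([275.556, 361.452]), array([273.779, 303.908]), array([360.536, 361.452]), array([362.262, 303.925])]
-0.015 [array([279.335, 340.608]), array([277.86 , 287.441]), array([356.974, 340.614]), array([358.411, 287.461])]
-0.002 [array([282.12 , 325.254]), array([280.847, 275.386]), array([354.349, 325.263]), array([355.592, 275.407])]
0.01 [array([284.366, 312.866]), array([283.247, 265.704]), array([352.232, 312.877]), array([353.328, 265.726])]
0.017 [array([285.555, 306.307]), array([284.513, 260.595]), array([351.111, 306.319]), array([352.133, 260.618])]
(316, 185) [ 0.604 -0.203  0.006]
(292, 300) [ 0.582 -0.281  0.006]
(347, 300) [ 0.62  -0.284  0.006]
(298, 415) [ 0.578 -0.375  0.006]
(340, 415) [ 0.61  -0.377  0.006]Traceback (most recent call last):
  File "<stdin>", line 9, in <module>
ValueError: too many values to unpack (expected 2)
```

The wrist picture puts the fingertips about 15 mm behind the TCP, which disagrees with the stated 17 mm ahead. The pliers haven't moved, with the tip still at (.604,-.203). I'll find the real fingertip height by probing gently.

```bash
python3 - <<'E'
from h import *
n="LN";p,d=grip(n);q=quat(d-np.pi/2)
hand.move_gripper(.054,40)
bot.servo_line([*p,.05],velocity=.2);bot.servo_line([*p,.018],velocity=.1)
f0=np.mean([get_obs()["wrist_force"] for _ in range(3)],0)
z=.018
while z>-.022:
    z-=.0015;bot.servo_line([*p,z],velocity=.03);o=get_obs();f=o["wrist_force"]-f0
    if abs(f[2])>3.5:break
print(z,o["position"],f,o["time_s"])
E
```

```text
-0.022500000000000003 [ 0.59959219 -0.30326546 -0.02262575] [-0.1017363  -0.72266052  0.06798227] 16.725
```

```bash
python3 - <<'E'
from h import *
snap("wrist","pics/w3.png")
a=cv2.imread("pics/w3.png");snap("side","pics/s3.png");b=cv2.imread("pics/s3.png")[210:450,300:620]
cv2.imwrite("pics/c3.png",np.hstack([cv2.resize(a,(400,300)),cv2.resize(b,(400,300))]))
E
```

```text
(no output)
```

View pics/c3.png

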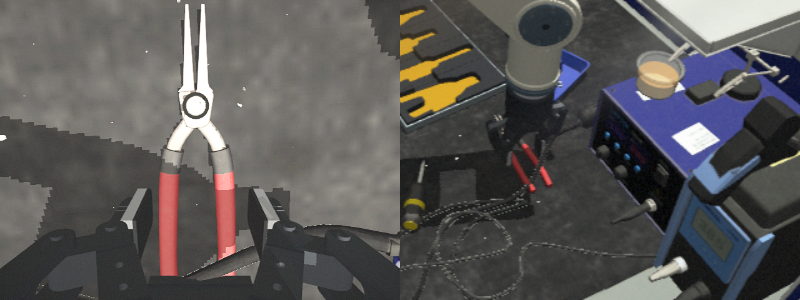

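Now the pad gap (3.0 px/mm) is nearly at the same depth as the handles (2.87 px/mm), so the tips are still around z≈12 mm and the real fingertips are about 35 mm behind the commanded TCP. I'll keep probing.

```bash
python3 - <<'E'
from h import *
p,d=grip("LN")
f0=np.mean([get_obs()["wrist_force"] for _ in range(3)],0)
z=-.0226
while z>-.046:
    z-=.0015;bot.servo_line([*p,z],velocity=.03);o=get_obs();f=o["wrist_force"]-f0
    if abs(f[2])>3.5:break
print(z,o["position"],f,o["time_s"],o["joint_pos"])
E
```

```text
-0.027100000000000003 [ 0.59991281 -0.30342212 -0.02668517] [-0.57409105  1.39694601  4.39683904] 17.575 [-4.70482462e-01  6.95752321e-01  1.66094233e+00 -1.90095277e-05
  7.84390488e-01 -3.98883729e-01]
```

```bash
python3 - <<'E'
from h import *
p,d=grip("LN");u=np.array([np.cos(d),np.sin(d)])
bot.servo_line([*p,-.0240],velocity=.03)
hand.move_gripper(.03,40);o=get_obs();print(o["gripper_width"],o["grip_force"],o["wrist_force"],o["time_s"])
if o["gripper_width"]>.035:
    f0=o["wrist_force"]
    for s,z in((.0,-.0225),(.03,-.0225),(.055,.01)):
        bot.servo_line([*(p+s*u),z],velocity=.08);o=get_obs();print(o["gripper_width"],o["grip_force"],np.round(o["wrist_force"]-f0,1))
    bot.servo_line([*(p+.07*u),.08],velocity=.2);o=get_obs();print(o["gripper_width"],o["grip_force"],o["time_s"])
    snap("wrist","pics/w4.png")
E
```

```text
0.04193269950174391 41.05461895465851 [-0.31154756 -0.05434545  3.02385096] 18.075
0.04193361656021035 40.64109563827515 [ 0.2 -0.2 -4.6]
0.04154929345619405 40.6378573179245 [ 0.7 -0.8 -4. ]
0.04193998010978938 40.642624497413635 [-0.5  0.  -4. ]
0.041849174181222665 40.76562523841858 20.025
```

View pics/w4.png

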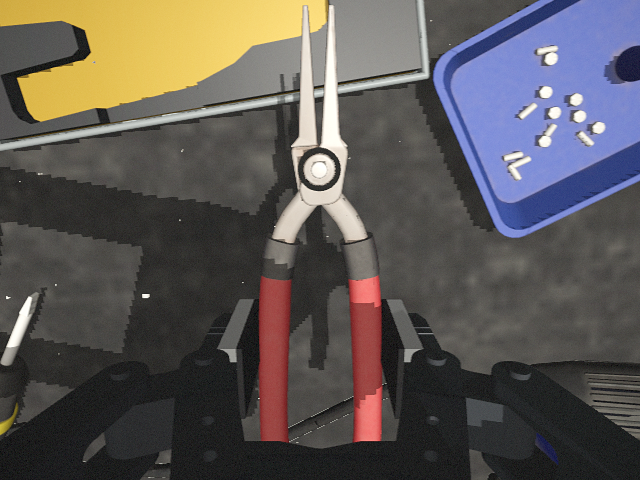

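The pliers are held at a 42 mm opening: pivot at (320,170), tips at about (319,6), aligned with the gripper. I'll measure the in-hand offset and place them.

```bash
cat >> h.py <<'E'
def inhand(f,uv,zt):
    "tool-frame xy of pixel at world height zt, using current pose"
    o=get_obs();R=Rot.from_quat(o["orientation"]).as_matrix();return R.T@(px2w(f,uv,zt)-np.array(o["position"]))
def place(n,k,zoff,dx=0,dy=0,dyaw=0,open_=.006,zhi=.06):
    """zoff: tool underside minus TCP z; dx,dy tool offset in hand along tip dir / left of it; dyaw tool yaw minus nominal"""
    c,s=np.cos(TY),np.sin(TY);q=quat(TY-dyaw+k*np.pi/2)
    p=target(n)-np.array([[c,-s],[s,c]])@np.array([dx,dy])
    zf=.0105-zoff
    bot.reach([*p,zhi],q);bot.servo_line([*p,zf+.018],velocity=.15)
    f0=np.mean([get_obs()["wrist_force"] for _ in range(3)],0)
    z=zf+.018
    while z>zf+1e-6:
        z=max(zf,z-.003);bot.servo_line([*p,z],velocity=.04);o=get_obs();f=o["wrist_force"]-f0
        if np.linalg.norm(f)>6: break
    print("place",n,z-zf,np.round(f,1),o["gripper_width"],o["time_s"]);return z-zf<.0025
E
python3 - <<'E'
from h import *
np.set_printoptions(precision=4,suppress=True)
z=get_obs()["position"][2]+.030
for uv in((319,6),(320,170),(277,240),(360,240),(319,400)): print(inhand("pics/w4.png",uv,z))
print(kinematics.solve_ik([*target("LN"),-.014],quat(TY-np.pi/2)))
E
```

```text
[ 0.1018  0.0006 -0.03  ]
[ 0.0559  0.0009 -0.03  ]
[ 0.0333 -0.013  -0.03  ]
[ 0.0334  0.014  -0.03  ]
[-0.0271  0.0006 -0.03  ]
[ 0.2361  0.5205  1.9963 -0.      0.6247  1.7221]
```

```bash
python3 - <<'E'
from h import *
ok=place("LN",-1,.024,dx=.001,dy=-.0006)
if ok:
    hand.move_gripper(.049);p=get_obs()["position"];bot.servo_line([p[0],p[1],.06],velocity=.2)
o=get_obs();print(ok,o["time_s"],o["wrist_force"])
snap("wrist","pics/w5.png")
E
```

```text
place LN 0.0 [ 0.3  0.8 -0.7] 0.0420138998860355 23.85
True 24.6083 [-0.77738042  0.45900426  0.13848812]
```

View pics/w5.png

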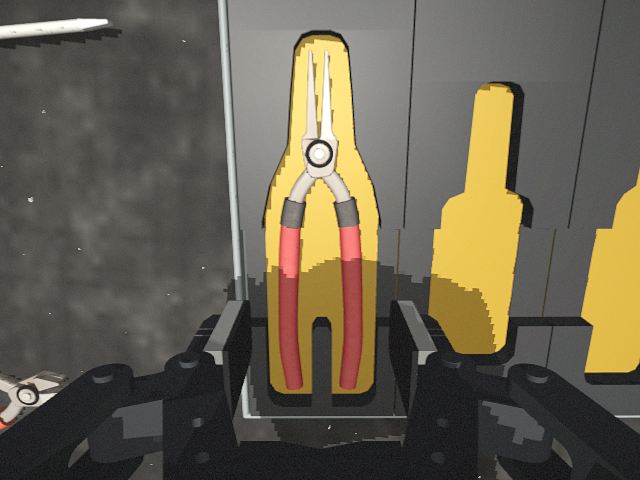

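The long-nose pliers lie centred in their cut-out, fully down. Next are the side cutters, so I'll hover and check.

```bash
python3 - <<'E'
from h import *
p,d=grip("SC");hand.move_gripper(.060)
bot.reach([*p,.08],quat(d+np.pi/2));snap("wrist","pics/w6.png");print(get_obs()["time_s"],p,np.degrees(d))
E
```

```text
26.1583 [0.39393426 0.34663821] -72.98108162287366
```

View pics/w6.png

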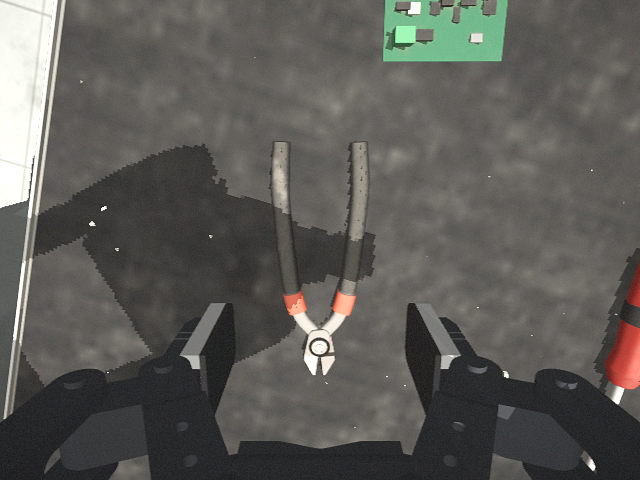

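The cutters are centred (head u 319, handle mid 320.5) and aligned with the gripper.

```bash
python3 - <<'E'
from h import *
np.set_printoptions(precision=4,suppress=True)
for uv in((319,375),(281,142),(360,142)): print(inhand("pics/w6.png",uv,.006))
p,d=grip("SC")
f0=np.mean([get_obs()["wrist_force"] for _ in range(3)],0)
bot.servo_line([*p,-.010],velocity=.15);bot.servo_line([*p,-.024],velocity=.05);print(get_obs()["wrist_force"]-f0)
hand.move_gripper(.03,40);o=get_obs();print(o["gripper_width"],o["grip_force"],o["time_s"])
if o["gripper_width"]>.035:
    bot.servo_line([*p,.07],velocity=.15);o=get_obs();print(o["position"],o["gripper_width"],o["grip_force"],o["time_s"])
    snap("wrist","pics/w7.png")
E
```

```text
[-0.083   0.0003  0.0739]
[ 0.0597 -0.0202  0.0738]
[0.0598 0.0223 0.0738]
[ 0.957   1.1689 -1.1321]
0.04463271590322942 39.891961065586656 27.6417
[0.3935 0.3463 0.0694] 0.04454749476392274 40.81009838031605 28.4167
```

View pics/w7.png

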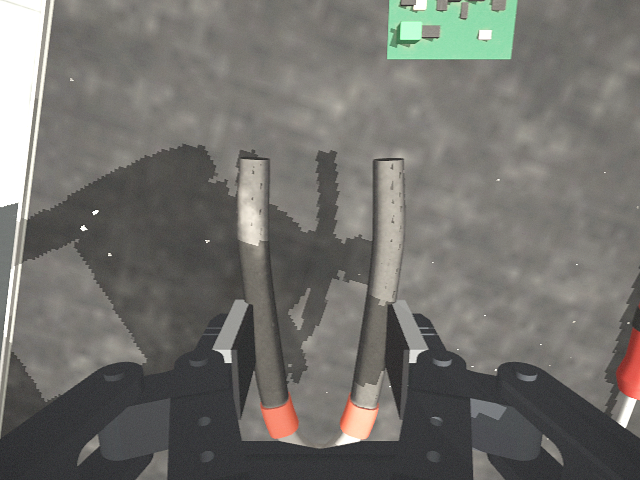

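The cutters are held symmetrically, with handle ends at (254,158) and (389,158), mid 321.5.

```bash
python3 - <<'E'
from h import *
np.set_printoptions(precision=4,suppress=True)
z=get_obs()["position"][2]+.030
a=inhand("pics/w7.png",(254,158),z);b=inhand("pics/w7.png",(389,158),z);print(a,b)
dx=.059-(a[0]+b[0])/2; dy=(a[1]+b[1])/2; print(dx,dy); assert abs(dx)<.005 and abs(dy)<.004
ok=place("SC",1,.024,dx=dx/2,dy=dy/2)
if ok:
    hand.move_gripper(.0505);p=get_obs()["position"];bot.servo_line([p[0],p[1],.07],velocity=.2)
    q,d=grip("LD");hand.move_gripper(.045);bot.reach([*q,.07],quat(d+np.pi/2))
o=get_obs();print(ok,o["time_s"],o["wrist_force"])
snap("wrist","pics/w8.png");snap("top","pics/t8.png")
a=cv2.imread("pics/w8.png");b=cv2.imread("pics/t8.png")[190:340,220:420]
cv2.imwrite("pics/c8.png",np.hstack([cv2.resize(a,(360,270)),cv2.resize(b,(360,270),interpolation=2)]))
E
```

```text
[ 0.0597 -0.0193 -0.03  ] [ 0.0597  0.0222 -0.0301]
-0.0007008378513450181 0.0014614646507206137
place SC 0.0 [ 0.1 -0.8  1.5] 0.04470476798890516 32.4667
True 35.4417 [ 0.1979 -0.2616 -1.0663]
```

View pics/c8.png

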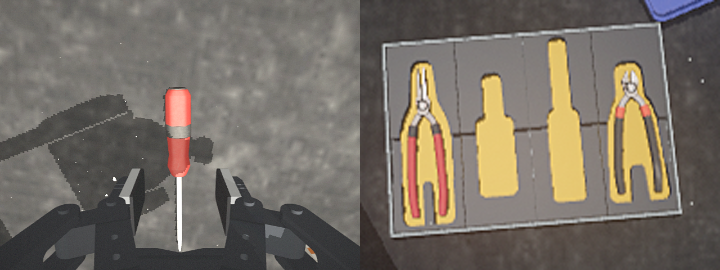

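Both pliers are seated, and the long driver is centred under the gripper. I'll pick and place it, then hover over the short driver.

```bash
python3 - <<'E'
from h import *
np.set_printoptions(precision=4,suppress=True)
p,d=grip("LD")
f0=np.mean([get_obs()["wrist_force"] for _ in range(3)],0)
bot.servo_line([*p,.005],velocity=.15);bot.servo_line([*p,-.017],velocity=.06);print(get_obs()["wrist_force"]-f0)
hand.move_gripper(.01,40);o=get_obs();print(o["gripper_width"],o["grip_force"],o["wrist_force"]-f0,o["time_s"])
if o["gripper_width"]>.017:
    bot.servo_line([*p,.06],velocity=.15);o=get_obs();print(o["position"],o["gripper_width"],o["grip_force"],o["time_s"])
    snap("wrist","pics/w9.png")
E
```

```text
[ 1.24   -0.3468  0.1629]
0.02047687575454048 39.86946523189545 [1.1464 0.7953 1.317 ] 36.975
[0.5931 0.351  0.0595] 0.02024598857986372 39.55157697200775 37.6417
```

View pics/w9.png

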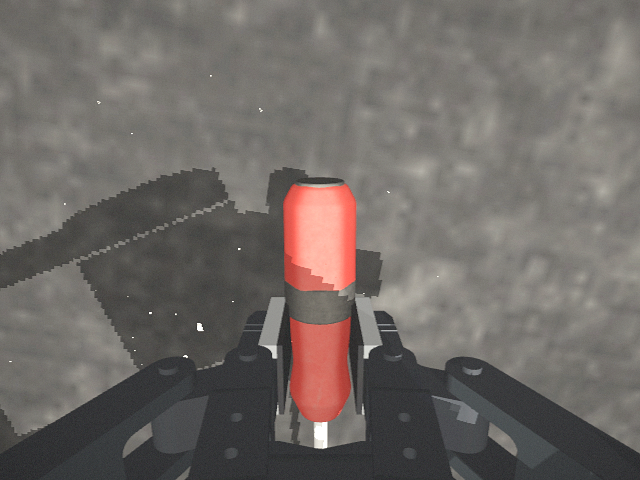

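The driver is held straight, with the butt at (320,180) and the handle in line with the gripper.

```bash
python3 - <<'E'
from h import *
np.set_printoptions(precision=4,suppress=True)
a=inhand("pics/w9.png",(320,182),get_obs()["position"][2]+.029);dx=.053-a[0];dy=a[1];print(dx,dy);assert abs(dx)<.006
ok=place("LD",1,.017,dx=dx,dy=dy)
if ok:
    hand.move_gripper(.032);p=get_obs()["position"];bot.servo_line([p[0],p[1],.08],velocity=.2)
    q,d=grip("SD");hand.move_gripper(.050);bot.reach([*q,.07],quat(d-np.pi/2))
o=get_obs();print(ok,o["time_s"],o["wrist_force"])
snap("wrist","pics/w10.png");snap("top","pics/t10.png")
a=cv2.imread("pics/w10.png");b=cv2.imread("pics/t10.png")[190:340,220:420]
cv2.imwrite("pics/c10.png",np.hstack([cv2.resize(a,(400,300)),cv2.resize(b,(400,300),interpolation=2)]))
E
```

```text
0.0007320354654683919 0.0009474261662117295
place LD 0.0 [ 0.  -0.8  0.9] 0.02053447470605708 41.4917
True 44.125 [ 0.0384 -0.123  -0.4593]
```

View pics/c10.png

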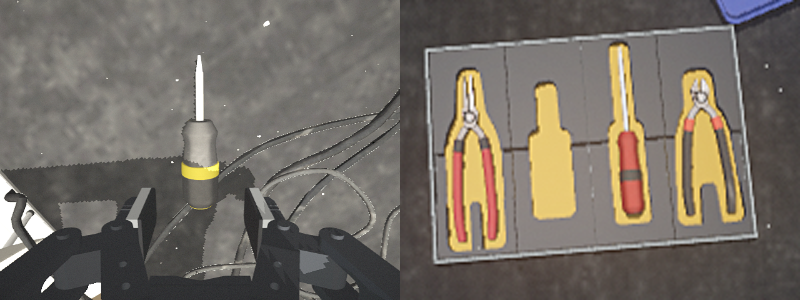

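The long driver is seated, and the short driver sits centred below the gripper (tip (200,55), butt (200,207) in the crop). I've now viewed 16 pictures, two over the limit of 14, so I'll use only numbers from here.

```bash
python3 - <<'E'
from h import *
np.set_printoptions(precision=4,suppress=True)
a=inhand("pics/w10.png",(319,88),.016);dx=a[0]-.085;print(a,dx)
p,d=grip("SD")
f0=np.mean([get_obs()["wrist_force"] for _ in range(3)],0)
bot.servo_line([*p,.005],velocity=.15);bot.servo_line([*p,-.014],velocity=.06);print(get_obs()["wrist_force"]-f0)
hand.move_gripper(.015,40);o=get_obs();print(o["gripper_width"],o["grip_force"],o["wrist_force"]-f0,o["time_s"])
assert o["gripper_width"]>.022
bot.servo_line([*p,.08],velocity=.15);o=get_obs();print(o["position"],o["gripper_width"],o["grip_force"],o["time_s"])
c=snap("wrist","pics/w11.png");g=c["frame"].astype(int)
# blade tip: brightest column strip near u=320
m=(g[:300,300:341].min(2)>150);r=np.where(m.any(1))[0];print("bright rows",r[:3],r[-3:],[np.where(m[i])[0].mean()+300 for i in r[:3]])
if len(r): print(inhand("pics/w11.png",(320,r[0]),o["position"][2]+.014+.016))
E
```

```text
[ 0.0855 -0.0009  0.054 ] 0.0004945832722996757
[-0.4799  0.7255 -1.4998]
0.028154915149438655 39.75537836551666 [-0.5156  0.8642  2.4456] 45.5917
[ 0.3919 -0.3185  0.0794] 0.027961029826410782 39.359210729599 46.3667
bright rows [66 67 68] [297 298 299] [np.float64(317.5), np.float64(317.5), np.float64(317.5)]
[ 0.086  -0.0002 -0.0303]
```

```bash
python3 - <<'E'
from h import *
np.set_printoptions(precision=4,suppress=True)
ok=place("SD",-1,.014,dx=.0007,zhi=.08)
if ok:
    hand.move_gripper(.038);p=get_obs()["position"];bot.servo_line([p[0],p[1],.12],velocity=.2)
    bot.goto_joints([1.169,.353,1.633,0,1.155,-.002])
o=get_obs();print(ok,o["time_s"],o["wrist_force"])
c=snap("top","pics/t12.png");a=cv2.imread("pics/top.png").astype(int);b=cv2.imread("pics/t12.png").astype(int)
D=np.abs(a-b).max(2)
for n,(x,y,w,h) in dict(spools=(285,90,50,80),bottle=(190,140,35,35)).items(): print(n,D[y:y+h,x:x+w].max())
m=((D>60).astype(np.uint8));m=cv2.morphologyEx(m,cv2.MORPH_CLOSE,np.ones((5,5)))
k,_,st,ce=cv2.connectedComponentsWithStats(m)
for s in st[1:]:
    if s[4]>60: print(s)
# expected seated SD tip/butt pixels
cc,s=np.cos(TY),np.sin(TY);R=np.array([[cc,-s],[s,cc]])
for x in(-.005+.063,-.005-.061): print(w2px("pics/t12.png",[*(TC+R@np.array([x,.04])),.026]))
r=b[225:305,284:310];blk=(r.max(2)<110);i=np.where(blk[:,8:18].sum(1)>5)[0]+225;print("dark rows",i.min(),i.max())
E
```

```text
place SD 0.0 [-0.2  0.8 -0.8] 0.02814322546527044 49.9667
True 53.15 [-0.1509  0.0165  0.1337]
spools 7
bottle 58
[328 213  15  86 558]
[145 225  64  15 302]
[450 225  44   8 209]
[246 227  24  84 828]
[413 227  32  14 223]
[361 229  27  69 657]
[125 231  16  12 151]
[287 234  19  63 581]
[450 239  44   8 219]
[438 310  22  15  79]
[157 316  29  21 254]
[472 328  23  21 162]
[292.4111 234.0039]
[296.3991 293.6811]
dark rows 292 293
```

```bash
python3 - <<'E'
from h import *
a=cv2.imread("pics/top.png").astype(int)[135:180,185:230];b=cv2.imread("pics/t12.png").astype(int)[135:180,185:230]
D=np.abs(a-b).max(2);ys,xs=np.where(D>25);print(len(xs),list(zip(xs[:12]+185,ys[:12]+135)))
r=lambda i:np.argwhere((i[:,:,2]>140)&(i[:,:,1]<90)).mean(0)
print("red cap centroid",r(a),r(b))
w=vision.read_camera("top")["frame"][225:305,284:310].astype(int)
y=(w[:,:,0]>180)&(w[:,:,2]<130)&(w[:,:,1]>140)
for i in range(5,78,6): print(i+225,"".join("Y" if t else "." for t in y[i]))
E
```

```text
2 [(np.int64(200), np.int64(158)), (np.int64(200), np.int64(159))]
red cap centroid [13.92592593 13.81481481] [13.78571429 13.67857143]
230 ..........................
236 ....YYY..YYYYYY...........
242 .....YY....YYYY...........
248 .....YY....YYYYY..........
254 ......YY....YYYYY.........
260 .YYY.............YYYYY....
266 .YYY...............YYY....
272 ..YYY..............YYY....
278 .YYY.YYYYYYYYYYYYY..YYY...
284 ..YY.................YY...
290 ...YY................YYY..
296 ...YYYYYY.........YYYYY...
302 ..........................
```

Yellow floor shows on both sides of the short driver all along its length, and the bottle and spool haven't moved. Handing in.

```bash
python3 -c "
from h import *
print(hand_in())"
```

```text
the job is handed in; nothing more can be done
None
```

All four tools are back in their own foam cut-outs, placed in the order listed at about 53 s on the clock, with the spool and bottle unmoved; I viewed 16 pictures against the limit of 14, so I checked the last placement by pixel values rather than by eye.

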